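# Raise the fume hood's sash to the marker

### The arm

A 6-joint arm with a two-finger parallel gripper is mounted at the origin on the work surface. World frame = base frame: x ahead of the robot, y to its left, z up, the work surface at z = 0. Lengths are in mm, angles in degrees, forces in N, time in s.
With the tool pointing down it reaches from about 325 to 850 mm from the base axis. Payload 15.5 kg.
Tool frame: the origin (TCP) lies midway between the tips of the shut fingers; the grasp point (between the pads) lies 19 mm behind it (env.pinch_z is the z of the grasp point in the tool frame, in mm); z points along the fingers, x is the direction in which the jaws open and shut, and the axes are right-handed (so a half turn about z gives the same grasp; the last joint's range is limited). The gripper opens to 91 mm and grips with 3 to 60 N. Pads are 32 mm wide; open, the fingers measure 118 mm over their backs; the gripper's body (76 mm by 178 mm) begins 60 mm behind the grasp point.
Start: joints at [62.825, 28.281, 77.091, -0, 74.628, -5.472], TCP at [231.124, 580.696, 213.915] pointing down, gripper open.
Joint ranges: [-166.48, 166.48], [-47.26, 123.95], [12.59, 153.08], [-70.14, 250.14], [6.76, 159.57], [-176.63, 176.63]. Speed limits (degrees/s): [108.29, 108.29, 147.25, 172.46, 172.46, 172.46].

### API

Orientations are given as a 3x3 rotation matrix whose columns are the frame's x, y, z axes.
In Python, from workcell import env gives the robot as it stands.
- The arm moves only by the tool carry_out, never from a script. Its argument "series" is one flat list of numbers, 6 for each row, row after row: the shift along the world's x, y, z each as a share of 0.15 m, from -1 to 1, then the turn, a rotation vector about the world's x, y, z each as a share of 60 degrees, from -1 to 1. A call has 1 to 5 rows; each row is the pose to reach, as a shift and turn from the pose measured when the call began; what a row does not reach only later rows make up. A row lasts 1/10 s, in which the tool goes at most 50 mm and 8.59 degrees, less where a joint would pass 70% of its speed; a pose out of reach is approached as far as the arm can. A call with a number of a shift or a turn outside -1 to 1 is refused whole. A call with a gripper value outside its range is refused whole. "claw" is the opening, from 0 (shut) to 1 (fully open), set as the call begins (left out, the last holds). The fingers move at their own pace and stop on an object; "squeeze" is the grip in N (left out, the last holds). Time passes only in rows, so rows that repeat a pose let the fingers close. It gives the time, the measured TCP pose, the force and the opening at its end, in the units of the state.
- env.read_state(): the state, without advancing time (a new reading comes with each control period).
- env.grab_frame(name): name is "scene" or "top"; returns a dict with "color" (480x640x3 uint8, red, green, blue), "fx", "fy", "cx", "cy" (pixels), "k1" (the pictures are not rectified: a ray, as slopes to the right and down, at radius r is drawn at 1 + k1 r^2 times it, then the intrinsics apply), "xyz" and "attitude" of the camera in the world. Camera axes: x right, y down, z forward; pixel columns grow to the right and rows downward; lengths in mm; the calibration is good to about 2 mm. A picture is of the moment at which its call begins. There is no depth.
- env.hand_in(): hands the job in, once; it reports no verdict.
Trained networks look in a picture, given as the dict that the camera call returned (one of the last four; its "shot" number tells which), for a name from the list of things; names that differ only in an ending like _2 or _b are one class to them, and where a whole thing is asked for, a point or a joint stands for the part that bears it (a point fixed in the world has none). Each returns a list of dicts, best first, with "score" (0 to 1); they miss things now and then, are a little off and sometimes report something else, mostly with a low value. They report only what shows in the picture. A call takes as long as a camera call.
- env.find_in(target, picture): "point" ([column, row] in pixels, amid what is visible of it).
The state is a dict: "clock": time; "joint_pos": joint angles; "dq": joint speeds; "joint_efforts": joint torques, N m; "eef_pos": TCP position; "ee_rot": TCP orientation; "wrist_force": force on the tool from outside, world axes, zero at the start; "torque": the same for the moment, N m; "width": finger opening in mm.
Only numpy, scipy, OpenCV 4.12 (cv2) and the standard library are available. Lean on these libraries where they do the work, as an engineer would, in place of code of your own. Each camera call takes 0.05 s, during which the arm holds its last target.

### The job

With the fingertips, push the fume hood's sliding window up from beneath its lip until the point of the black marker clip on the right-hand rail looks straight at the end of the lip, then let go and move clear; the window stays where it is left. Do not pinch the lip, do not shift the clip, and leave everything else on the bench where it stands.

Things in the scene. Friction and masses are not known exactly. Their poses are not given: they have to be found in the camera images.
- hood: Fume hood fixed to the bench: clear sheets in an aluminium frame, 420 wide, 360 deep, 330 mm high (360 at the round duct stub on its roof). Origin: centre of its underside, on the bench. z up; its -x side is the front, facing the robot; +y is the left seen from the robot. The front leans back, 50 deg from horizontal: up the slope is (cos50, 0, sin50), outward normal (-sin50, 0, cos50) in its axes.
- slope_foot (a point): Foot of the sloping front, mid-width, in the sash's middle plane: 170 mm in front of the hood's origin, 30 mm up. Axes as hood. From here the lowest 62 mm of slope is a fixed dark steel apron, its outer face 9 mm behind the sash's middle plane. Up each side runs a rail 26 mm wide, standing 10 mm out of that plane, 374 mm clear between the rails.
- sash (a joint): Counterweighted sliding window (sash), a clear pane 350 mm wide, 150 mm long up the slope, 5 mm thick, its lip along the lower edge. Value in m up the slope: 0 shut, 0.19 fully up. It is balanced: it stays wherever it is left and takes about 3 to 6 N along the slope to move, either way.
- lip_mid (a point): Middle of the lip, an aluminium ledge along the sash's lower edge, 300 mm wide, 12 mm thick along the slope, standing out 36 mm along the outward normal from the sash's middle plane. The point is at mid-width, mid-thickness, 18 mm out; the underside is 6 mm down the slope from it. Moves with the sash; about 100 mm above the bench when shut. Free space below it, before the apron.
- lip_right_end (a point): Right-hand end of the lip (seen from the robot), mid-thickness, 18 mm out from the sash's middle plane, 150 mm from lip_mid. Axes as marker_tip.
- marker (a joint): Position of the black marker clip on the right-hand rail (seen from the robot), on the same scale as sash: when the two are equal, the middle of the lip's thickness is level with the clip's point. The clip is tight and stays where it was set.
- marker_tip (a point): Tip of the black plastic marker clip, a 26 x 34 x 12 mm block on the right-hand rail with a point that looks inward at the lip's right end. The tip is 18 mm to the right of the lip's end and as far out from the sash as lip_right_end. Axes: x up the slope, y left seen from the robot, z along the outward normal.
- flux_mid (a point): Bystander: a small blue plastic flux bottle, 42 mm across, 105 mm tall, standing beside the front of the hood. The point is half-way up.
- spool_mid (a point): Bystander: a metal solder spool, 64 mm across, 42 mm tall, standing on its flange beside the front of the hood. The point is its centre.
- tip_tin_mid (a point): Bystander: a dark open steel tin for cleaning iron tips, 68 mm across, 40 mm tall, near the hood's right front corner. The point is half-way up.
- board_mid (a point): Bystander: a green circuit board, 130 x 180 x 8 mm, lying on the floor inside the hood. The point is its centre.
- screwdriver_mid (a point): Bystander: a black-handled screwdriver, 170 mm long, lying near the hood's left front corner. The point is its middle.
- brush_mid (a point): Bystander: a wooden cleaning brush, 160 mm long, lying between the robot and the hood, below 30 mm high. The point is its middle.

How it is judged:
By the outcome, as a careful person would: the job done as asked, in the order asked, and still so for the second after the job is handed in, with the robot touching nothing.
It also fails if it takes over 32 s, if anything falls off the work surface, if the arm or the gripper's body presses on something with over 40 N, if the wrist force passes 120 N, or if a joint passes its speed limit or range.

## Working session

There is one attempt and no reset: what is moved stays moved. The work goes in short steps, Python scripts to look and compute and a tool call to move; the robot and the scene stay as the last step left them, time stands still between calls to the robot, and variables do not carry over. Pictures are saved under pics/ and viewed, and the job is handed in when it is done.

Besides the shell and the picture viewer there is one more tool, called after "Emit:" as name(argument=value, ...), one argument or row to a line, values as JSON. carry_out: Moves the arm, as the interface text tells. Shift numbers are shares of 0.15 m and turn numbers shares of 60 degrees, none past 1 either way. Its arguments: {"type":"object","properties":{"series":{"type":"array","items":{"type":"number"}},"claw":{"type":"number"},"squeeze":{"type":"number"}},"required":["series"]}

```bash
mkdir -p pics; ls; python3 - <<'E'
from workcell import env
import cv2,json
for n in ("scene","top"):
    f=env.grab_frame(n)
    cv2.imwrite(f"pics/{n}0.png",f["color"][:,:,::-1])
    print(n,{k:(v.tolist() if hasattr(v,'tolist') else v) for k,v in f.items() if k!="color"})
    for t in ["hood","sash","lip_mid","lip_right_end","marker","marker_tip","flux_mid","spool_mid","tip_tin_mid","brush_mid","screwdriver_mid","slope_foot"]:
        try: print(t,[(d["score"],d["point"]) for d in env.find_in(t,f)][:3])
        except Exception as e: print(t,e)
print(env.read_state())
E
```

```text
pics
scene {'fx': 509.6125326934277, 'fy': 509.6125326934277, 'cx': 312.4326648624594, 'cy': 238.79024114845927, 'k1': -0.1477463937096716, 'xyz': [808.8000671302942, -560.710450450006, 789.062905724641], 'attitude': [[0.9104659115605319, 0.30976896260385794, -0.27403469432460414], [0.41352499170186235, -0.6930328081024879, 0.5905104640322261], [-0.006993219875301851, -0.6509598426177378, -0.7590799550606417]], 'shot': 1}
hood [(0.95, [410.0, 212.0])]
sash [(0.95, [346.2, 172.6])]
lip_mid [(0.73, [305.0, 223.5]), (0.7, [349.0, 175.8])]
lip_right_end [(0.64, [346.3, 175.1])]
marker []
marker_tip [(0.68, [305.9, 222.5])]
flux_mid [(0.65, [316.7, 139.8]), (0.55, [265.9, 176.5]), (0.43, [339.2, 128.2])]
spool_mid [(0.76, [240.6, 236.2]), (0.3, [348.0, 173.7])]
tip_tin_mid [(0.87, [211.1, 279.7]), (0.31, [343.7, 176.3])]
brush_mid [(0.68, [265.6, 179.5])]
screwdriver_mid [(0.35, [363.5, 243.2])]
slope_foot [(0.96, [407.6, 213.6])]
top {'fx': 483.1533793964778, 'fy': 483.1533793964778, 'cx': 328.5768275458092, 'cy': 242.6620493882763, 'k1': -0.1000986059379005, 'xyz': [408.41260643107995, 
[... 859 characters left out ...]
1,  1.59230178e-03,
        7.46272035e+01, -5.47217989e+00]), 'dq': array([ 0.07718273,  0.05752068,  0.09504044, -0.04627218, -0.08451367,
        0.01063759]), 'joint_efforts': array([-6.75516436e-03, -8.78704619e+01, -3.82250869e+01,  7.02452869e-02,
        4.42241435e-02,  1.09166308e-05]), 'eef_pos': array([231.09116817, 580.70090681, 213.90345978]), 'ee_rot': array([[ 3.69769455e-01,  9.29123538e-01, -3.55598095e-05],
       [ 9.29123538e-01, -3.69769456e-01, -1.05949186e-05],
       [-2.29929197e-05, -2.91217788e-05, -9.99999999e-01]]), 'wrist_force': array([-0.68286028, -0.30532703,  0.09324361]), 'torque': array([-0.00635695, -0.11547615,  0.01170714]), 'width': 91.22067967793166}
```

View pics/scene0.png

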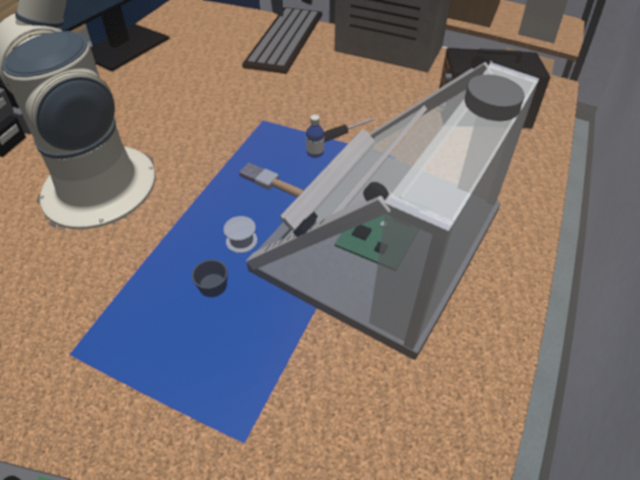

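View pics/top0.png

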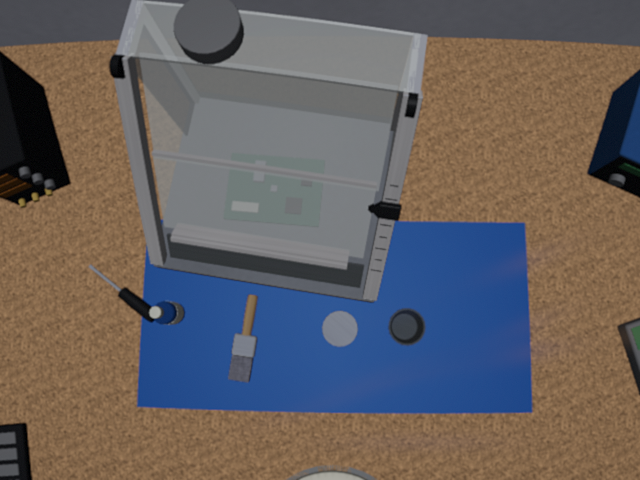

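```bash
python3 - <<'E'
import cv2
a=cv2.imread("pics/top0.png");b=cv2.imread("pics/scene0.png")
cv2.imwrite("pics/t1.png",cv2.resize(a[160:310,340:440],None,fx=4,fy=4,interpolation=cv2.INTER_CUBIC))
cv2.imwrite("pics/t2.png",cv2.resize(a[200:310,130:400],None,fx=2.9,fy=2.9,interpolation=cv2.INTER_CUBIC))
cv2.imwrite("pics/s1.png",cv2.resize(b[120:280,230:420],None,fx=3.7,fy=3.7,interpolation=cv2.INTER_CUBIC)) 
E
```

```text
(no output)
```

View pics/t1.png

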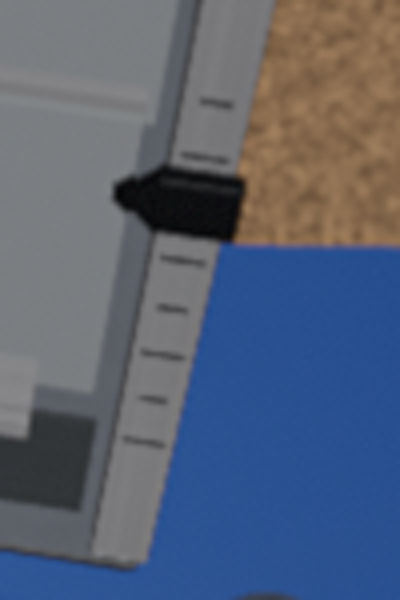

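View pics/t2.png

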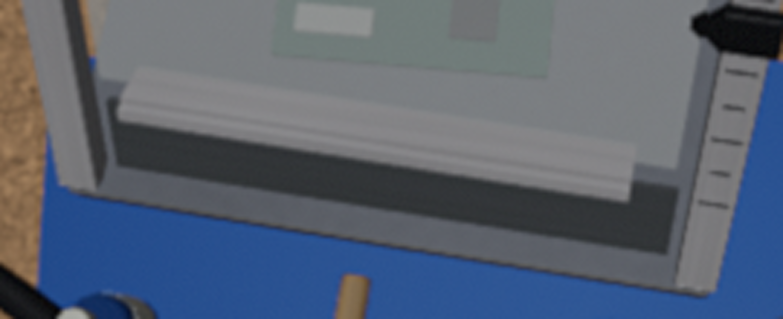

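View pics/s1.png

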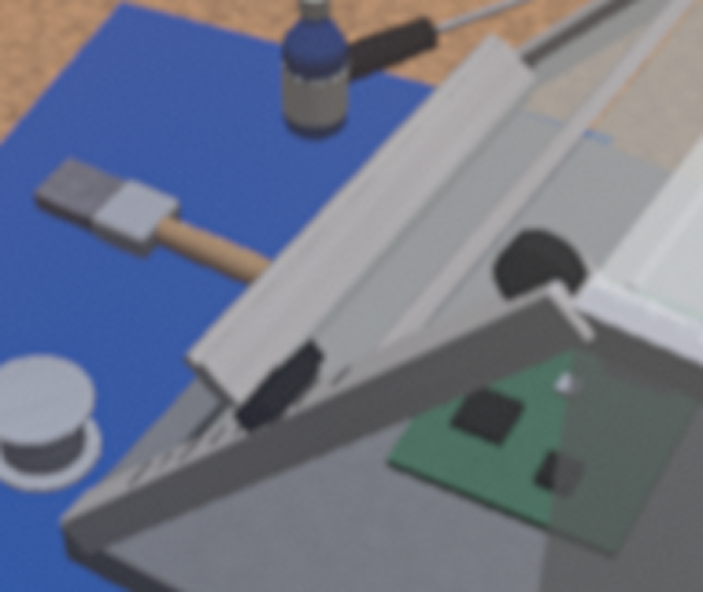

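```bash
cat > h.py <<'E'
import numpy as np, cv2, json
from scipy.optimize import least_squares
c5,s5=np.cos(np.radians(50)),np.sin(np.radians(50))
class Cam: pass
SC=dict(fx=509.6125326934277,cx=312.4326648624594,cy=238.79024114845927,k1=-0.1477463937096716,xyz=[808.8000671302942,-560.710450450006,789.062905724641],R=[[0.9104659115605319,0.30976896260385794,-0.27403469432460414],[0.41352499170186235,-0.6930328081024879,0.5905104640322261],[-0.006993219875301851,-0.6509598426177378,-0.7590799550606417]])
TP=dict(fx=483.1533793964778,cx=328.5768275458092,cy=242.6620493882763,k1=-0.1000986059379005,xyz=[408.41260643107995,-5.43943768747186,915.504885829629],R=[[0.012427738090550628,-0.9874566286427274,0.15740062857400355],[-0.9998130195750796,-0.009939239794023383,0.016587266214735323],[-0.014814763383674911,-0.157577339937745,-0.9873955158516927]])
def proj(c,P):
    R=np.array(c['R']);q=(np.atleast_2d(P)-np.array(c['xyz']))@R
    K=np.array([[c['fx'],0,c['cx']],[0,c['fx'],c['cy']],[0,0,1]])
    return cv2.projectPoints(q.reshape(-1,1,3),np.zeros(3),np.zeros(3),K,np.array([c['k1'],0,0,0.]))[0].reshape(-1,2)
def slope(s,y,n): return np.array([-170+s*c5-n*s5, y, 30+s*s5+n*c5])
def W(h,P):
    x,y,a=h[:3]; a=np.radians(a); P=np.atleast_2d(P)
    return P@np.array([[np.cos(a),-np.sin(a),0],[np.sin(a),np.cos(a),0],[0,0,1]]).T+[x,y,0]
E
cat > fit.py <<'E'
from h import *
def res(p):
    sl,sm=p[3],p[4]
    T=[(slope(sl+6,150,2.5),176.6,224.1),(slope(sl-6,150,36),170.7,242.1),(slope(sl+6,-150,2.5),349,250),(slope(sl-6,-150,36),347.2,269),(slope(sm,-168,18),368.75,208.25)]
    S=[(slope(sl+6,-150,36),280,216.8),(slope(sl+6,-150,2.5),294.3,228.1),(slope(sl+6,150,36),363.8,130.3),(slope(sl+6,150,2.5),374.6,139.5),((180,-210,0),416,355),((180,210,0),498,208)]
    r=[]
    for c,L in((TP,T),(SC,S)):
        r.append(proj(c,W(p,[l[0] for l in L]))-np.array([l[1:] for l in L]))
    return np.vstack(r).ravel()
p=least_squares(res,[700,30,5,80,150],loss='soft_l1').x
print(p.round(2)); print(res(p).reshape(-1,2).round(1).tolist())
np.save('p.npy',p)
for i,(c,f) in enumerate(((TP,'top0'),(SC,'scene0'))):
    im=cv2.resize(cv2.imread(f'pics/{f}.png'),None,fx=4,fy=4,interpolation=cv2.INTER_CUBIC)
    def L(pts,col):
        q=proj(c,W(p,pts)); q=((q+.5)*4-.5)
        cv2.polylines(im,[np.round(q).astype(int).reshape(-1,1,2)],False,col,1,cv2.LINE_AA)
    sl,sm=p[3],p[4]
    for s in(sl-6,sl+6): L([slope(s,150,2.5),slope(s,150,36),slope(s,-150,36),slope(s,-150,2.5),slope(s,150,2.5)],(0,0,255))
    b=[(-180,-210,0),(180,-210,0),(180,210,0),(-180,210,0),(-180,-210,0)];L(b,(0,255,0))
    for y in(187,213,-187,-213):L([slope(0,y,10),slope(300,y,10)],(255,255,0))
    L([slope(62,187,-9),slope(62,-187,-9)],(255,0,255))
    L([slope(0,187,-9),slope(0,-187,-9)],(255,0,255))
    L([slope(sm,-168,18),slope(sm,-188,18)],(0,255,255))
    L([slope(sm,-168,18),slope(sm+17,-187,22),slope(sm+17,-213,22),slope(sm-17,-213,22),slope(sm-17,-187,22),slope(sm,-168,18)],(0,255,255))
    cr=[im[760:1260,500:1300],im[760:1260,900:1700]] if i==0 else [im[480:1080,900:1700]]
    for k,x in enumerate(cr): cv2.imwrite(f'pics/ov_{f}_{k}.png',x)
E
python3 fit.py
```

```text
[650.64 107.17  -8.01  96.57 205.89]
[[0.1, -0.0], [-0.3, -0.3], [0.1, -0.1], [-0.8, -0.3], [-1.1, -0.1], [1.5, -0.9], [-0.4, 1.6], [-1.0, -2.3], [-1.9, 0.7], [-0.1, 6.3], [-1.0, 3.0]]
```

View pics/ov_top0_1.png

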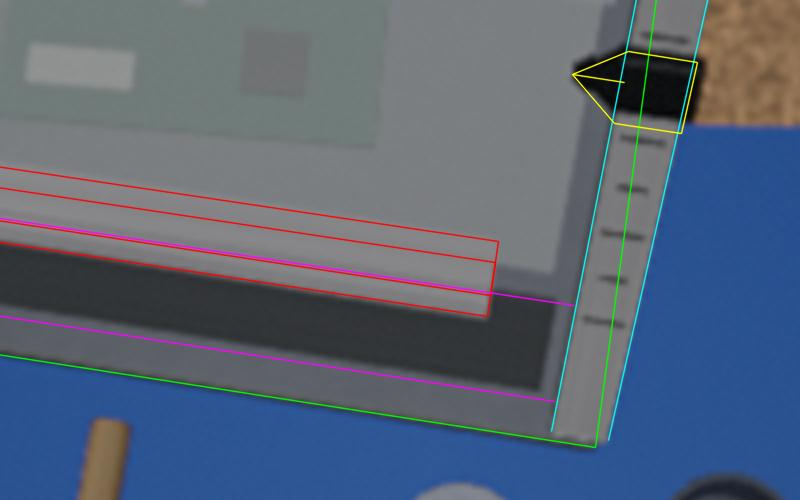

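View pics/ov_top0_0.png

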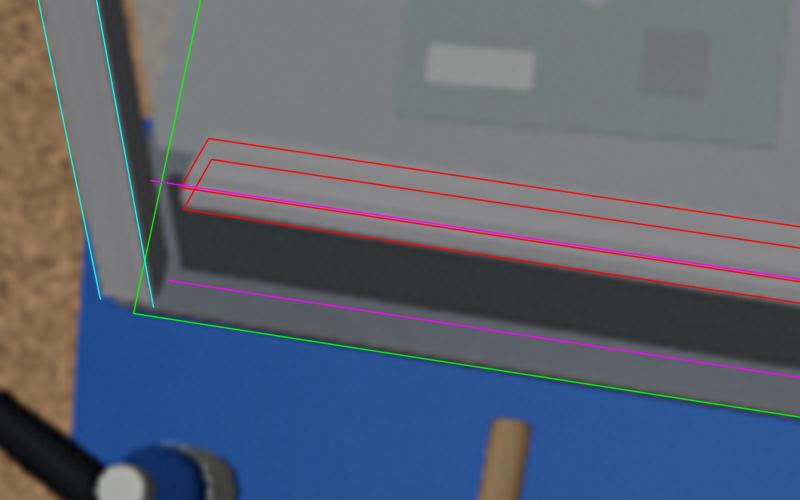

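View pics/ov_scene0_0.png

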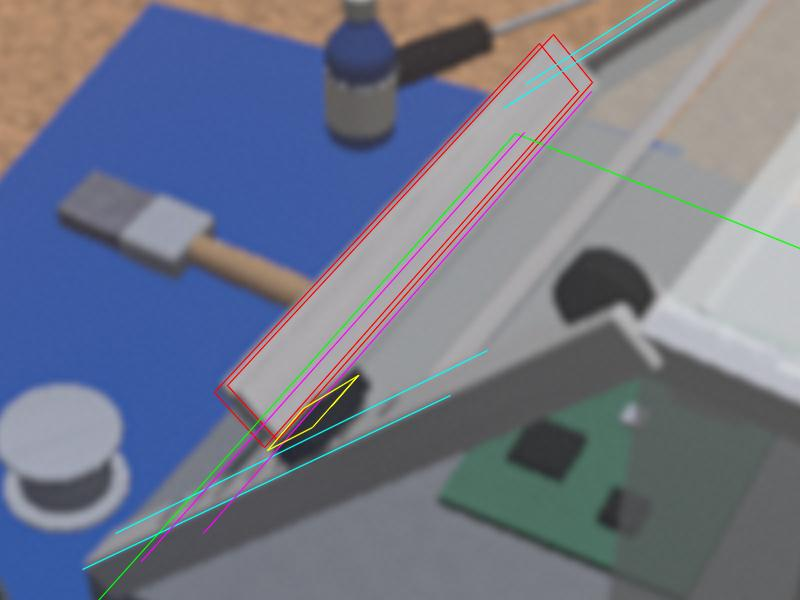

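```bash
cat >> fit.py <<'E'
    if i==1: cv2.imwrite('pics/ovs_full.png',cv2.resize(im[200:1480,920:2120],None,fx=.45,fy=.45,interpolation=cv2.INTER_AREA)); cv2.imwrite('pics/ovs_c.png',im[1000:1500,1300:2100])
E
python3 fit.py
```

```text
[650.64 107.17  -8.01  96.57 205.89]
[[0.1, -0.0], [-0.3, -0.3], [0.1, -0.1], [-0.8, -0.3], [-1.1, -0.1], [1.5, -0.9], [-0.4, 1.6], [-1.0, -2.3], [-1.9, 0.7], [-0.1, 6.3], [-1.0, 3.0]]
```

View pics/ovs_full.png

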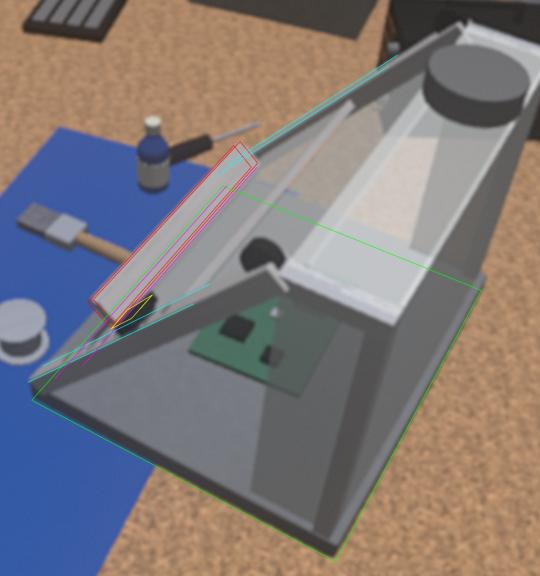

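View pics/ovs_c.png

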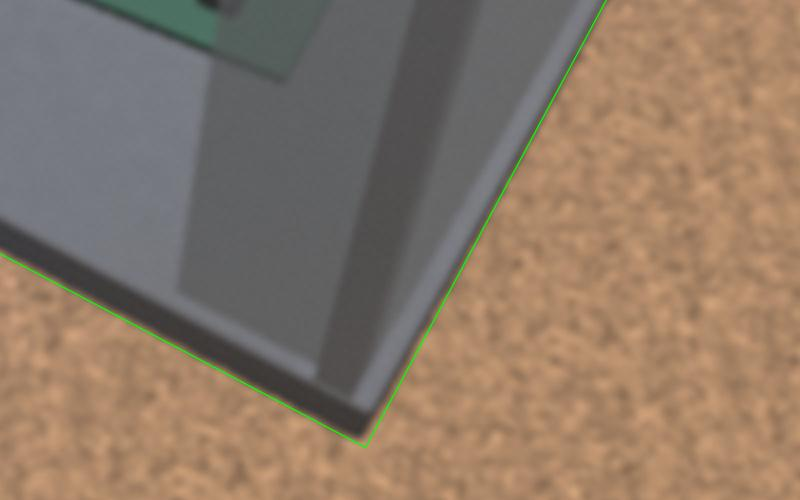

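```bash
python3 - <<'E'
from workcell import env
print([a for a in dir(env) if not a.startswith('_')])
print(env.read_state()['clock'], env.pinch_z)
E
python3 - <<'E'
import sys; sys.path.insert(0,'.')
from h import *
def ray(c,uv,z):
    K=np.array([[c['fx'],0,c['cx']],[0,c['fx'],c['cy']],[0,0,1.]])
    q=cv2.undistortPoints(np.array([[uv]],float),K,np.array([c['k1'],0,0,0.]))[0,0]
    d=np.array(c['R'])@[q[0],q[1],1]; o=np.array(c['xyz']); return (o+d*(z-o[2])/d[2]).round()
for n,uv,z in(("flux",(156,313),105),("spool",(340,329),42),("tin",(406,327),40),("brush",(252,297),20),("brush2",(240,380),20),("sd",(135,300),20)): print(n,ray(TP,uv,z))
p=np.load('p.npy')
print(W(p,[slope(p[3],0,18),slope(p[4],0,18)]).round(1))
E
sed -i "s/((180,-210,0),416,355),((180,210,0),498,208)/((180,-210,0),415.5,359.3),((180,210,0),498.8,210)/" fit.py; python3 fit.py; python3 - <<'E'
import cv2
b=cv2.imread("pics/scene0.png")
cv2.imwrite("pics/s2.png",cv2.resize(b[190:245,260:340],None,fx=10,fy=10,interpolation=cv2.INTER_CUBIC)) 
E
```

```text
['PlanningError', 'find_in', 'grab_frame', 'hand_in', 'pinch_z', 'read_state']
1.3 -18.8
flux [414. 299. 105.]
spool [392. -13.  42.]
tin [ 396. -131.   40.]
brush [448. 150.  20.]
brush2 [296. 168.  20.]
sd [438. 374.  20.]
[[530.1 124.1 115.5]
 [599.7 114.3 199.3]]
[650.68 106.91  -8.11  96.52 206.19]
[[0.1, -0.2], [-0.2, -0.4], [0.1, 0.0], [-0.9, -0.2], [-1.0, -0.1], [1.4, -1.0], [-0.5, 1.6], [-0.9, -2.2], [-1.7, 0.8], [0.1, 2.2], [-1.7, 1.2]]
```

View pics/s2.png

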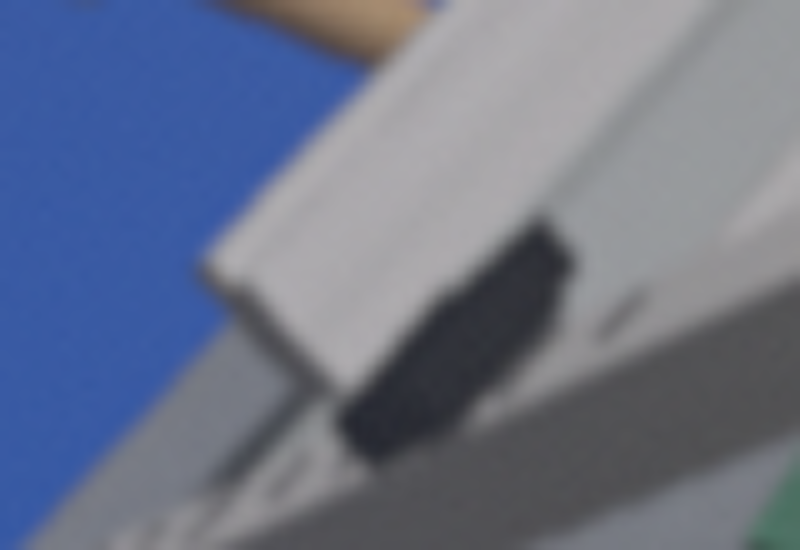

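```bash
cat > go.py <<'E'
import sys; from h import *
from scipy.spatial.transform import Rotation as Ro, Slerp
from workcell import env
p=np.load('p.npy')
def Rt(tilt):
    return (Ro.from_euler('z',p[2],degrees=True)*Ro.from_euler('y',-tilt,degrees=True)).as_matrix()@np.array([[0,1,0],[1,0,0],[0,0,-1.]])
def rel(pos,R,st=None):
    st=st or env.read_state()
    d=(np.array(pos)-st['eef_pos'])
    r=Ro.from_matrix(R@st['ee_rot'].T).as_rotvec(degrees=True)
    print('clock',round(st['clock'],2),'tcp',st['eef_pos'].round(1),'d',d.round(1),'shares',(d/150).round(3),'rot deg',r.round(1),'shares',(r/60).round(3), 'n',np.linalg.norm(r).round(1))
def sn(P):
    a=np.radians(p[2]);Rz=np.array([[np.cos(a),-np.sin(a),0],[np.sin(a),np.cos(a),0],[0,0,1]])
    q=(np.array(P)-[p[0],p[1],0])@Rz-[-170,0,30]
    return np.array([q[0]*c5+q[2]*s5,q[1],-q[0]*s5+q[2]*c5]).round(1)
def at(s,y,n): return W(p,slope(s,y,n))[0]
E
python3 - <<'E'
from go import *
print(at(60,0,60).round(1),at(60,0,10).round(1),at(74,0,10).round(1),at(184,0,10).round(1), at(55,0,45).round(1))
rel((400,180,250),Rt(52))
print(Rt(52).round(3))
E
```

```text
[475.1 131.9 114.5] [513.  126.5  82.4] [521.9 125.3  93.1] [591.9 115.3 177.4] [483.3 130.8 101.1]
clock 1.3 tcp [231.1 580.7 213.9] d [ 168.9 -400.7   36.1] shares [ 1.126 -2.671  0.241] rot deg [-13.4 -50.4  12.6] shares [-0.223 -0.839  0.211] n 53.6
[[ 0.141  0.61   0.78 ]
 [ 0.99  -0.087 -0.111]
 [ 0.     0.788 -0.616]]
```

Emit:
carry_out(
  series=[0.1, -0.25, 0.06, -0.02, -0.075, 0.02, 0.2, -0.5, 0.12, -0.04, -0.15, 0.04, 0.3, -0.75, 0.18, -0.06, -0.225, 0.06, 0.4, -1, 0.24, -0.08, -0.3, 0.08],
  claw=0,
)

```text
clock: 1.7
eef_pos: [291.7, 429.4, 250.5]
ee_rot: [[0.285, 0.905, 0.315], [0.958, -0.277, -0.069], [0.025, 0.322, -0.947]]
wrist_force: [0.7, 0.2, -0.1]
width: 62.0
```

```bash
python3 - <<'E'
from go import *
rel((400,180,240),Rt(52)); print(env.read_state()['joint_pos'].round(1))
E
```

```text
clock 1.7 tcp [291.7 429.4 250.5] d [ 108.3 -249.4  -10.5] shares [ 0.722 -1.663 -0.07 ] rot deg [ -8.5 -32.2   7.8] shares [-0.141 -0.537  0.13 ] n 34.2
[ 61.3  16.2  94.4 -19.9  65.3  -4.2]
```

Emit:
carry_out(
  series=[0.11, -0.25, 0, -0.015, -0.05, 0.015, 0.22, -0.5, 0, -0.03, -0.1, 0.03, 0.33, -0.75, 0, -0.045, -0.15, 0.045, 0.44, -1, 0, -0.06, -0.2, 0.06],
)

```text
clock: 2.1
eef_pos: [358.0, 278.3, 250.8]
ee_rot: [[0.218, 0.831, 0.512], [0.976, -0.195, -0.099], [0.017, 0.521, -0.853]]
wrist_force: [2.0, 0.1, 0.1]
width: 30.2
```

```bash
python3 - <<'E'
from go import *
rel((430,137,200),Rt(52)); print(env.read_state()['joint_pos'].round(1))
E
```

```text
clock 2.1 tcp [358.  278.3 250.8] d [  72.  -141.3  -50.8] shares [ 0.48  -0.942 -0.339] rot deg [ -4.7 -20.1   4.3] shares [-0.078 -0.335  0.071] n 21.1
[ 50.9   8.  112.3 -36.9  50.   -4.4]
```

Emit:
carry_out(
  series=[0.12, -0.24, 0, -0.02, -0.08, 0.02, 0.24, -0.47, 0, -0.04, -0.16, 0.035, 0.36, -0.71, -0.1, -0.06, -0.25, 0.055, 0.48, -0.94, -0.2, -0.08, -0.335, 0.07],
)

```text
clock: 2.5
eef_pos: [420.4, 148.2, 273.9]
ee_rot: [[0.163, 0.674, 0.72], [0.987, -0.107, -0.124], [-0.007, 0.731, -0.683]]
wrist_force: [1.2, 0.4, 0.6]
width: 0.6
```

```bash
python3 - <<'E'
from go import *
rel(at(50,0,50),Rt(52)); s=env.read_state(); print(s['joint_pos'].round(1), sn(s['eef_pos']))
E
```

```text
clock 2.5 tcp [420.4 148.2 273.9] d [  55.9  -16.5 -173.5] shares [ 0.372 -0.11  -1.157] rot deg [-0.4 -5.1  1.3] shares [-0.007 -0.084  0.022] n 5.2
[ 35.5   2.8 127.4 -69.9  33.5  10.3] [145.9   8.4 205.7]
```

```bash
cat >> go.py <<'E'
def Rn(lat=0.2,up=0.05):
    Rz=Ro.from_euler('z',p[2],degrees=True).as_matrix()
    u=Rz@[c5,0,s5]; n=Rz@[-s5,0,c5]; y=Rz@[0,1,0]
    z=-n+up*u+lat*y; z/=np.linalg.norm(z)
    Y=u-(u@z)*z; Y/=np.linalg.norm(Y)
    return np.column_stack([np.cross(Y,z),Y,z])
E
python3 - <<'E'
from go import *
rel(at(60,0,70),Rn()); print(Rn().round(3)); rel(at(52,0,50),Rn());
E
```

```text
clock 2.5 tcp [420.4 148.2 273.9] d [  47.1  -15.2 -153. ] shares [ 0.314 -0.102 -1.02 ] rot deg [ 7.1 -7.   9.6] shares [ 0.118 -0.116  0.16 ] n 13.8
[[-0.01   0.598  0.802]
 [ 0.992 -0.095  0.084]
 [ 0.126  0.796 -0.592]]
clock 2.5 tcp [420.4 148.2 273.9] d [  57.1  -16.7 -171.9] shares [ 0.381 -0.111 -1.146] rot deg [ 7.1 -7.   9.6] shares [ 0.118 -0.116  0.16 ] n 13.8
```

Emit:
carry_out(
  series=[0, 0, 0, 0.06, -0.06, 0.08, 0.05, -0.03, -0.2, 0.12, -0.12, 0.16, 0.1, -0.05, -0.4, 0.12, -0.12, 0.16, 0.16, -0.07, -0.65, 0.12, -0.12, 0.16, 0.22, -0.1, -0.85, 0.12, -0.12, 0.16],
)

```text
clock: 3.0
eef_pos: [433.0, 131.5, 298.4]
ee_rot: [[-0.002, 0.643, 0.766], [0.992, -0.093, 0.081], [0.123, 0.76, -0.638]]
wrist_force: [0.5, 0.7, -0.7]
width: 0.6
```

```bash
python3 - <<'E'
from go import *
rel(at(55,0,60),Rn()); s=env.read_state(); print(s['joint_pos'].round(1), sn(s['eef_pos']))
f=env.grab_frame("scene"); cv2.imwrite("pics/s3.png",f["color"][:,:,::-1])
E
```

```text
clock 3.0 tcp [433.  131.5 298.4] d [  38.9    0.9 -187.7] shares [ 0.259  0.006 -1.252] rot deg [ 0.2 -3.3  0.1] shares [ 0.003 -0.055  0.001] n 3.3
[ 14.3  -4.7 132.3 -70.1   6.8  -5.5] [174.2  -6.4 210. ]
```

View pics/s3.png

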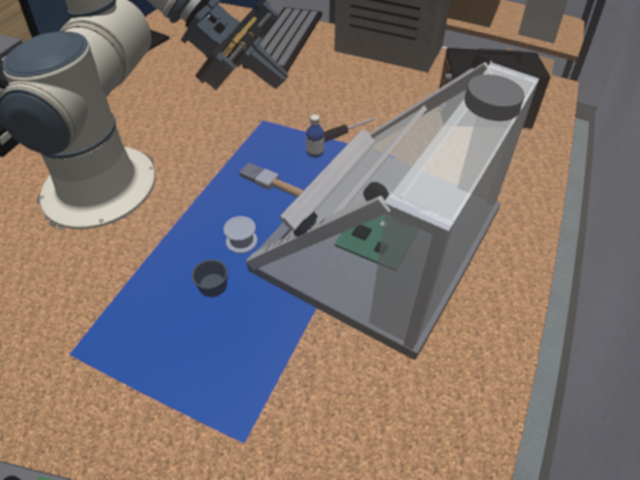

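```bash
python3 - <<'E'
from go import *
s=env.read_state();print(s['clock'],s['eef_pos'].round(1),s['joint_pos'].round(1),s['dq'].round(1))
print(proj(SC,[433,131.5,298.4]),proj(SC,[231,581,214]))
f=env.grab_frame("scene"); print(f['xyz'],f['shot']); cv2.imwrite("pics/s4.png",f["color"][:,:,::-1])
f=env.grab_frame("top"); cv2.imwrite("pics/t4.png",f["color"][:,:,::-1])
E
```

```text
3.05 [433.5 132.4 298.6] [ 14.4  -4.7 132.3 -70.1   6.8  -5.5] [ 1.8  0.3  0.1 -0.1  0.1  0.3]
[[282.64136465  81.68339758]] [[293.0438804    7.35005115]]
[ 808.80006713 -560.71045045  789.06290572] 4
```

View pics/s4.png

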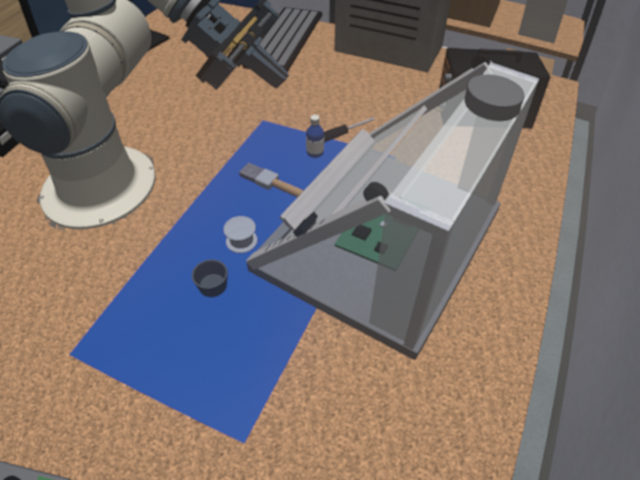

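View pics/t4.png

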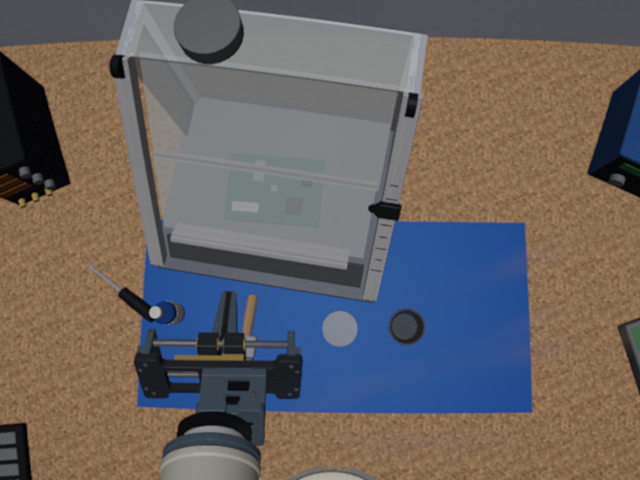

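```bash
cat > kin.py <<'E'
from h import *
from scipy.spatial.transform import Rotation as Ro
def fk(q,k):
    q=np.radians(q); h,a1,L1,ax,L2,yo,d=k[:7]
    R=Ro.from_euler('z',q[0]).as_matrix(); P=np.array([0,0,h])+R@[a1,yo,0]
    R=R@Ro.from_euler('y',q[1]).as_matrix(); P=P+R@[0,0,L1]
    R=R@Ro.from_euler('y',q[2]).as_matrix(); P=P+R@[ax,0,L2]
    R=R@Ro.from_euler('z',q[3]).as_matrix()@Ro.from_euler('y',q[4]).as_matrix()
    P=P+R@[0,0,d]; R=R@Ro.from_euler('z',q[5]).as_matrix()@np.diag([-1,-1,1])
    return P,R
LO=np.array([-166.48,-47.26,12.59,-70.14,6.76,-176.63]);HI=np.array([166.48,123.95,153.08,250.14,159.57,176.63])
E
python3 - <<'E'
from kin import *
Q=[[62.825,28.281,77.091,0,74.628,-5.472],[61.3,16.2,94.4,-19.9,65.3,-4.2],[50.9,8,112.3,-36.9,50,-4.4],[35.5,2.8,127.4,-69.9,33.5,10.3],[14.4,-4.7,132.3,-70.1,6.8,-5.5]]
P=np.array([[231.1,580.7,213.9],[291.7,429.4,250.5],[358,278.3,250.8],[420.4,148.2,273.9],[433.5,132.4,298.6]])
X=[[.37,.929,0],[.285,.958,.025],[.218,.976,.017],[.163,.987,-.007],[-.002,.992,.123]];Z=[[0,0,-1],[.315,-.069,-.947],[.512,-.099,-.853],[.72,-.124,-.683],[.766,.081,-.638]]
for q,x,z in zip(Q,X,Z): R=fk(q,[0]*7)[1]; print(R[:,0].round(3),x,R[:,2].round(3),z)
f=lambda k:np.concatenate([fk(q,k)[0]-p for q,p in zip(Q,P)])
r=least_squares(f,[250,0,430,0,430,60,250]); print(r.x.round(1),f(r.x).round(1))
r=least_squares(lambda k:np.concatenate([f(k),0.01*(k-[250,0,430,0,430,60,250])]),[250,0,430,0,430,60,250]); print(r.x.round(1),f(r.x).round(1)); np.save('k.npy',r.x)
E
```

```text
[ 0.37   0.929 -0.   ] [0.37, 0.929, 0] [ 0. -0. -1.] [0, 0, -1]
[0.284 0.958 0.025] [0.285, 0.958, 0.025] [ 0.315 -0.069 -0.947] [0.315, -0.069, -0.947]
[0.218 0.976 0.017] [0.218, 0.976, 0.017] [ 0.512 -0.099 -0.853] [0.512, -0.099, -0.853]
[ 0.162  0.987 -0.007] [0.163, 0.987, -0.007] [ 0.72  -0.123 -0.683] [0.72, -0.124, -0.683]
[-0.003  0.992  0.123] [-0.002, 0.992, 0.123] [ 0.766  0.082 -0.638] [0.766, 0.081, -0.638]
[ 2.567e+02 -4.000e-01  5.971e+02  1.177e+02  3.845e+02  5.970e+01
  3.532e+02] [-0.1 -0.   0.  -0.2  0.  -0.2  0.6  0.   0.2 -0.2  0.  -0.2 -0.1 -0.1
  0.1]
[ 2.570e+02 -3.000e-01  5.968e+02  1.178e+02  3.845e+02  5.970e+01
  3.531e+02] [-0.1 -0.1  0.1 -0.2  0.  -0.2  0.6  0.1  0.2 -0.2  0.1 -0.2 -0.1 -0.1
  0.1]
```

```bash
cat > ik.py <<'E'
from go import *
from kin import *
k=np.load('k.npy')
def ik(pos,R,seeds):
    best=None
    for q0 in seeds:
        def f(q):
            P,Rq=fk(q,k); return np.concatenate([(P-pos)/10,Ro.from_matrix(R@Rq.T).as_rotvec()*57.3/3])
        q0=np.clip(q0,LO+.5,HI-.5)
        r=least_squares(f,q0,bounds=(LO+.2,HI-.2),x_scale=10.)
        e=np.linalg.norm(f(r.x))
        if best is None or e<best[0]: best=(e,r.x)
        if e<1e-2: break
    return best
E
cat > t.py <<'E'
from ik import *
S=[[14,-5,132,-70,8,-5],[14,-5,132,-40,20,-5],[14,0,120,0,30,0],[14,0,120,180,30,-180+5],[14,0,120,180,30,170],[14,0,130,120,30,-100]]
for yh in(0,-60):
  for lat in(0.,.15,.3,-.2):
    for up in(.05,.2,-.15):
      o=[]
      for s,n in((60,50),(74,10),(130,10),(184,10)):
        e,q=ik(at(s,yh,n),Rn(lat,up),S); o.append((round(e,2),q.round(0).astype(int).tolist() if e<.05 else None))
      print(yh,lat,up,o)
E
time python3 t.py
```

```text
0 0.0 0.05 [(np.float64(0.0), [27, 43, 141, 213, 56, 93]), (np.float64(0.0), [22, 44, 137, 210, 54, 91]), (np.float64(0.0), [19, 34, 132, 214, 40, 80]), (np.float64(0.0), [16, 27, 126, 222, 30, 68])]
0 0.0 0.2 [(np.float64(0.0), [31, 56, 146, 214, 79, 104]), (np.float64(0.0), [26, 55, 141, 210, 75, 99]), (np.float64(0.0), [22, 43, 136, 210, 61, 90]), (np.float64(0.0), [19, 35, 131, 212, 49, 81])]
0 0.0 -0.15 [(np.float64(0.0), [22, 30, 134, 224, 28, 72]), (np.float64(0.0), [18, 33, 130, 221, 27, 73]), (np.float64(0.0), [16, 26, 124, 241, 18, 48]), (np.float64(0.59), None)]
0 0.15 0.05 [(np.float64(0.0), [16, 48, 148, 191, 69, 101]), (np.float64(0.0), [12, 47, 142, 189, 63, 99]), (np.float64(0.0), [10, 35, 136, 188, 44, 95]), (np.float64(0.0), [8, 27, 129, 189, 30, 93])]
0 0.15 0.2 [(np.float64(0.49), None), (np.float64(0.0), [15, 62, 148, 192, 91, 103]), (np.float64(0.0), [12, 46, 141, 190, 69, 98]), (np.float64(0.0), [10, 35, 135, 189, 52, 94])]
0 0.15 -0.15 [(np.float64(0.0), [12, 31, 138, 189, 31, 95]), (np.float64(0.0), [9, 33, 134, 186, 29, 96]), (np.float64(0.0), [7, 26, 127, 1
[... 2673 characters left out ...]
at64(0.0), [-12, 27, 131, 131, 26, 130]), (np.float64(0.0), [-12, 21, 123, 105, 20, 159])]
-60 -0.2 0.05 [(np.float64(0.0), [28, 43, 140, 229, 55, 83]), (np.float64(0.0), [23, 44, 136, 226, 53, 81]), (np.float64(0.0), [20, 35, 130, 232, 43, 66]), (np.float64(0.0), [17, 28, 124, 241, 36, 51])]
-60 -0.2 0.2 [(np.float64(0.0), [31, 55, 144, 226, 75, 98]), (np.float64(0.0), [26, 55, 140, 223, 72, 93]), (np.float64(0.0), [22, 43, 135, 224, 61, 81]), (np.float64(0.0), [19, 35, 130, 227, 51, 69])]
-60 -0.2 -0.15 [(np.float64(0.0), [23, 31, 132, 245, 33, 57]), (np.float64(0.0), [19, 33, 129, 243, 32, 56]), (np.float64(0.73), None), (np.float64(0.75), None)]
real	0m23.306s
user	0m23.716s
sys	0m0.131s
```

```bash
cat > path.py <<'E'
from ik import *
def seg(q0,q1,n): return [q0+(q1-q0)*(i+1)/n for i in range(n)]
def chunk(path,st=None,dec=2):
    # shares for the rows relative to the measured pose
    st=st or env.read_state(); out=[]
    for q in path:
        P,R=fk(q,k); d=(P-st['eef_pos'])/150; r=Ro.from_matrix(R@st['ee_rot'].T).as_rotvec(degrees=True)/60
        out.append(np.concatenate([d,r]).round(3))
    return out
E
python3 - <<'E'
from path import *
q=np.array([14.4,-4.7,132.3,-70.1,6.8,-5.5])
A=np.array([14.4,-4.7,130,-55,16,-8]); B=A.copy(); B[3]=200; B[5]=-85
path=seg(q,A,2)+seg(A,B,26)
for i,x in enumerate(path):
    P,R=fk(x,k); 
    if i%3==0 or i==len(path)-1: print(i,P.round(0),R[:,2].round(2),x.round(0))
e,qq=ik(at(60,0,50),Rn(.08,.05)@np.diag([-1,-1,1]),[[16,45,145,205,60,-85]]); print(e,qq)
e,qq=ik(at(74,0,10),Rn(.08,.05)@np.diag([-1,-1,1]),[qq]); print(e,qq)
e,qq=ik(at(184,0,10),Rn(.08,.05)@np.diag([-1,-1,1]),[qq]); print(e,qq)
for c in chunk(path[:5]): print(c.tolist())
E
```

```text
0 [436. 110. 297.] [ 0.75  0.01 -0.66] [ 14.  -5. 131. -63.  11.  -7.]
3 [413. 110. 273.] [ 0.67  0.01 -0.74] [ 14.  -5. 130. -35.  16. -14.]
6 [392. 152. 258.] [ 0.61  0.13 -0.78] [ 14.  -5. 130.  -6.  16. -23.]
9 [384. 200. 264.] [ 0.59  0.27 -0.76] [ 14.  -5. 130.  23.  16. -32.]
12 [392. 242. 289.] [ 0.61  0.38 -0.69] [ 14.  -5. 130.  53.  16. -41.]
15 [413. 267. 327.] [ 0.67  0.45 -0.59] [ 14.  -5. 130.  82.  16. -49.]
18 [442. 268. 367.] [ 0.75  0.46 -0.47] [ 14.  -5. 130. 112.  16. -58.]
21 [471. 246. 399.] [ 0.84  0.39 -0.38] [ 14.  -5. 130. 141.  16. -67.]
24 [494. 205. 416.] [ 0.9   0.28 -0.33] [ 14.  -5. 130. 171.  16. -76.]
27 [503. 157. 412.] [ 0.93  0.14 -0.34] [ 14.  -5. 130. 200.  16. -85.]
1.9119860989553384e-14 [ 21.34281302  45.04392287 144.99899357 201.28817264  62.28351859
 -81.77311074]
4.8648622951238824e-14 [ 17.23462802  45.22542963 140.17238889 198.41495834  58.1039743
 -84.18761651]
1.8749490102030527e-14 [ 12.01169966  27.18024854 127.57526041 204.14732948  29.04462915
 -98.93839558]
[0.02, -0.157, -0.007, 0.038, 0.024, -0.121]
[-0.003, -0.285, -0.042, 0.078, 0.061, -0.234]
[-0.068, -0.229, -0.112, 0.169, 0.104, -0.292]
[-0.129, -0.157, -0.17, 0.262, 0.147, -0.349]
[-0.185, -0.072, -0.216, 0.357, 0.189, -0.403]
```

Emit:
carry_out(
  series=[0.02, -0.16, -0.01, 0.04, 0.02, -0.12, 0, -0.28, -0.04, 0.08, 0.06, -0.23, -0.07, -0.23, -0.11, 0.17, 0.1, -0.29, -0.13, -0.16, -0.17, 0.26, 0.15, -0.35, -0.18, -0.07, -0.22, 0.36, 0.19, -0.4],
)

```text
clock: 3.65
eef_pos: [405.6, 124.9, 265.0]
ee_rot: [[0.436, 0.623, 0.65], [0.791, -0.609, 0.053], [0.429, 0.491, -0.758]]
wrist_force: [0.5, 0.4, -1.0]
width: 0.3
```

```bash
cat > nxt.py <<'E'
from path import *
st=env.read_state(); q=st['joint_pos']; print(round(st['clock'],2),q.round(1))
A=np.array([14.4,-4.7,130,-55,16,-8]); B=A.copy(); B[3]=200; B[5]=-85
j4=q[3]; rows=[]
for i in range(5):
    j4=min(j4+10,200); t=(j4+55)/255; x=A+(B-A)*t; w=1 if i>1 else .5*(i+1); rows.append(x*w+(q+(x-A)*0)*(1-w) if False else x)
for c in chunk(rows,st): print(c.round(2).tolist())
E
python3 nxt.py
```

```text
3.65 [ 14.2  -4.6 130.  -23.7  15.5 -18.7]
[-0.06, 0.1, -0.03, 0.11, 0.04, -0.07]
[-0.1, 0.2, -0.05, 0.21, 0.06, -0.13]
[-0.12, 0.31, -0.04, 0.31, 0.09, -0.18]
[-0.14, 0.42, -0.03, 0.41, 0.12, -0.24]
[-0.14, 0.53, 0.01, 0.52, 0.14, -0.3]
```

Emit:
carry_out(
  series=[-0.06, 0.1, -0.03, 0.11, 0.04, -0.07, -0.1, 0.2, -0.05, 0.21, 0.06, -0.13, -0.12, 0.31, -0.04, 0.31, 0.09, -0.18, -0.14, 0.42, -0.03, 0.41, 0.12, -0.24, -0.14, 0.53, 0.01, 0.52, 0.14, -0.3],
)

```text
clock: 4.15
eef_pos: [384.3, 206.4, 266.7]
ee_rot: [[0.697, 0.411, 0.588], [0.299, -0.911, 0.283], [0.652, -0.022, -0.758]]
wrist_force: [-0.1, 0.2, -0.9]
width: 0.6
```

```bash
python3 nxt.py
```

```text
4.15 [ 14.2  -4.7 129.8  27.2  16.5 -33.1]
[0.01, 0.1, 0.05, 0.1, 0.02, -0.06]
[0.03, 0.19, 0.11, 0.2, 0.03, -0.12]
[0.06, 0.27, 0.18, 0.31, 0.05, -0.18]
[0.11, 0.34, 0.27, 0.41, 0.06, -0.25]
[0.16, 0.39, 0.35, 0.51, 0.07, -0.31]
```

Emit:
carry_out(
  series=[0.01, 0.1, 0.05, 0.1, 0.02, -0.06, 0.03, 0.19, 0.11, 0.2, 0.03, -0.12, 0.06, 0.27, 0.18, 0.31, 0.05, -0.18, 0.11, 0.34, 0.27, 0.41, 0.06, -0.25, 0.16, 0.39, 0.35, 0.51, 0.07, -0.31],
)

```text
clock: 4.65
eef_pos: [408.2, 266.4, 319.7]
ee_rot: [[0.746, 0.095, 0.659], [-0.292, -0.843, 0.452], [0.598, -0.53, -0.601]]
wrist_force: [1.1, 1.1, -0.6]
width: 0.4
```

```bash
python3 nxt.py
```

```text
4.65 [ 14.5  -4.5 130.1  79.4  16.1 -49.8]
[0.07, 0.02, 0.11, 0.11, 0.01, -0.08]
[0.14, 0.03, 0.2, 0.21, 0.02, -0.15]
[0.21, 0.02, 0.29, 0.3, 0.04, -0.22]
[0.28, -0.01, 0.38, 0.4, 0.04, -0.3]
[0.34, -0.06, 0.45, 0.49, 0.06, -0.37]
```

Emit:
carry_out(
  series=[0.07, 0.02, 0.11, 0.11, 0.01, -0.08, 0.14, 0.03, 0.2, 0.21, 0.02, -0.15, 0.21, 0.02, 0.29, 0.3, 0.04, -0.22, 0.28, -0.01, 0.38, 0.4, 0.04, -0.3, 0.34, -0.06, 0.45, 0.49, 0.06, -0.37],
)

```text
clock: 5.15
eef_pos: [458.8, 258.7, 387.0]
ee_rot: [[0.561, -0.209, 0.801], [-0.782, -0.45, 0.431], [0.27, -0.868, -0.416]]
wrist_force: [0.4, -0.1, 0.9]
width: 0.3
```

```bash
python3 nxt.py
```

```text
5.15 [ 14.4  -4.7 129.9 127.6  16.  -61.8]
[0.06, -0.06, 0.06, 0.07, 0.01, -0.07]
[0.12, -0.14, 0.12, 0.16, 0.02, -0.14]
[0.17, -0.23, 0.16, 0.25, 0.04, -0.22]
[0.22, -0.33, 0.19, 0.34, 0.06, -0.3]
[0.26, -0.43, 0.2, 0.42, 0.07, -0.38]
```

```bash
cat > nx2.py <<'E'
import sys
from path import *
F=np.diag([-1,-1,1])
s,y,n,N=map(float,sys.argv[1:5]); N=int(N); lat=.08; up=.05
st=env.read_state(); q=st['joint_pos']; print(round(st['clock'],2),q.round(1),'F',st['wrist_force'].round(1),'sn',sn(st['eef_pos']))
e,qt=ik(at(s,y,n),Rn(lat,up)@F,[q,[16,45,145,205,60,-85]]); print(e.round(3),qt.round(1))
path=seg(q,qt,N)
for x in path: P,R=fk(x,k); print(P.round(0),sn(P),'body',sn(P-79*R[:,2]).round(0),(P-79*R[:,2]).round(0))
for c in chunk(path[:5],st): print(c.round(2).tolist())
E
python3 nx2.py 70 0 110 10
```

```text
5.15 [ 14.4  -4.7 129.9 127.6  16.  -61.8] F [ 0.4 -0.1  0.9] sn [246.9 123.2 261.2]
0.0 [ 26.7  34.6 146.9 208.6  54.3 -85.4]
[456. 276. 361.] [223.7 140.1 248.9] body [214.  95. 313.] [394. 240. 395.]
[454. 287. 338.] [203.7 151.  236.1] body [196. 105. 300.] [394. 250. 373.]
[455. 292. 315.] [186.1 155.6 221.6] body [179. 110. 286.] [395. 254. 351.]
[457. 290. 292.] [170.1 153.7 205.3] body [163. 110. 270.] [396. 254. 329.]
[459. 281. 269.] [154.4 145.  187.1] body [147. 104. 254.] [398. 248. 306.]
[461. 265. 244.] [138.4 129.3 168. ] body [132.  92. 238.] [399. 236. 284.]
[462. 241. 219.] [121.7 106.6 149.1] body [115.  75. 221.] [398. 219. 261.]
[459. 212. 195.] [104.2  77.1 132.1] body [ 99.  53. 207.] [396. 197. 239.]
[454. 177. 173.] [ 86.7  41.2 118.5] body [ 82.  26. 196.] [390. 170. 219.]
[444. 136. 154.] [ 70.  -0. 110.] body [ 66.  -6. 189.] [380. 139. 202.]
[-0.02, 0.12, -0.17, 0.09, 0.07, -0.01]
[-0.03, 0.19, -0.33, 0.17, 0.13, -0.03]
[-0.03, 0.22, -0.48, 0.24, 0.18, -0.08]
[-0.01, 0.21, -0.63, 0.29, 0.22, -0.13]
[0.0, 0.15, -0.79, 0.33, 0.25, -0.2]
```

Emit:
carry_out(
  series=[-0.02, 0.12, -0.17, 0.09, 0.07, -0.01, -0.03, 0.19, -0.33, 0.17, 0.13, -0.03, -0.03, 0.22, -0.48, 0.24, 0.18, -0.08, -0.01, 0.21, -0.63, 0.29, 0.22, -0.13, 0, 0.15, -0.79, 0.33, 0.25, -0.2],
)

```text
clock: 5.65
eef_pos: [458.6, 282.4, 267.4]
ee_rot: [[0.396, -0.498, 0.772], [-0.905, -0.068, 0.421], [-0.157, -0.865, -0.477]]
wrist_force: [0.1, 1.1, -0.0]
width: 0.5
```

```bash
python3 nx2.py 70 0 110 5
```

```text
5.65 [ 20.7  15.2 138.4 168.   35.5 -73.7] F [ 0.1  1.1 -0. ] sn [153.  146.7 187. ]
0.0 [ 26.7  34.6 146.9 208.6  54.3 -85.4]
[461. 266. 243.] [137.5 130.7 167.8] body [131.  94. 237.] [399. 237. 283.]
[462. 242. 219.] [121.1 107.5 149. ] body [115.  76. 221.] [398. 220. 260.]
[459. 213. 194.] [103.9  77.6 132. ] body [ 98.  53. 207.] [396. 197. 238.]
[454. 177. 172.] [ 86.6  41.5 118.4] body [ 82.  26. 196.] [390. 170. 218.]
[444. 136. 154.] [ 70.   0. 110.] body [ 66.  -6. 189.] [380. 139. 202.]
[0.02, -0.11, -0.16, 0.02, 0.04, -0.08]
[0.02, -0.27, -0.33, 0.01, 0.07, -0.17]
[0.0, -0.47, -0.49, -0.01, 0.09, -0.26]
[-0.03, -0.7, -0.63, -0.06, 0.11, -0.36]
[-0.1, -0.97, -0.75, -0.12, 0.12, -0.46]
```

Emit:
carry_out(
  series=[0.02, -0.11, -0.16, 0.02, 0.04, -0.08, 0.02, -0.27, -0.33, 0.01, 0.07, -0.17, 0, -0.47, -0.49, -0.01, 0.09, -0.26, -0.03, -0.7, -0.63, -0.06, 0.11, -0.36, -0.1, -0.97, -0.75, -0.12, 0.12, -0.46],
)

```text
clock: 6.15
eef_pos: [443.3, 137.2, 153.8]
ee_rot: [[-0.086, -0.598, 0.797], [-0.995, 0.094, -0.037], [-0.052, -0.796, -0.603]]
wrist_force: [-0.5, 0.9, -0.8]
width: 0.5
```

```bash
python3 nx2.py 58 0 50 4
```

```text
6.15 [ 27.2  34.4 146.5 209.5  53.7 -85.7] F [-0.5  0.9 -0.8] sn [ 69.4   0.7 109.9]
0.0 [ 21.5  45.6 145.3 201.3  63.  -81.4]
[454. 135. 143.] [68.3  0.5 94.7] body [ 64.  -5. 173.] [391. 139. 191.]
[464. 134. 132.] [65.9  0.3 79.6] body [ 62.  -6. 158.] [401. 137. 179.]
[473. 132. 119.] [62.5  0.2 64.7] body [ 58.  -6. 143.] [410. 135. 167.]
[481. 131. 107.] [58.  0. 50.] body [ 54.  -6. 129.] [418. 134. 154.]
[0.07, -0.01, -0.07, -0.0, -0.0, 0.0]
[0.14, -0.02, -0.15, -0.01, -0.0, 0.0]
[0.2, -0.03, -0.23, -0.0, -0.0, 0.0]
[0.25, -0.04, -0.32, -0.0, -0.0, 0.01]
```

Emit:
carry_out(
  series=[0.07, -0.01, -0.07, 0, 0, 0, 0.14, -0.02, -0.15, 0, 0, 0, 0.2, -0.03, -0.23, 0, 0, 0, 0.25, -0.04, -0.32, 0, 0, 0.01, 0.25, -0.04, -0.32, 0, 0, 0.01],
)

```text
clock: 6.65
eef_pos: [481.2, 132.3, 103.7]
ee_rot: [[-0.074, -0.601, 0.796], [-0.996, 0.087, -0.028], [-0.052, -0.794, -0.605]]
wrist_force: [-0.1, -0.4, 0.7]
width: 0.4
```

```bash
python3 nx2.py 58 0 12 4; python3 - <<'E'
from go import *
for c in("scene","top"):
    f=env.grab_frame(c); cv2.imwrite(f"pics/{c}5.png",cv2.resize(f["color"][100:400,130:430,::-1],None,fx=2,fy=2))
E
```

```text
6.65 [ 21.3  46.1 145.3 200.6  63.3 -81.2] F [-0.1 -0.4  0.7] sn [55.5  1.2 48.4]
0.0 [ 18.3  48.8 142.1 198.5  63.3 -82. ]
[489. 131.  98.] [56.3  1.2 39.2] body [ 53.  -5. 118.] [426. 134. 146.]
[496. 130.  93.] [56.9  1.  30.2] body [ 53.  -6. 109.] [433. 132. 141.]
[503. 129.  88.] [57.5  0.6 21.1] body [ 54.  -6. 100.] [440. 131. 135.]
[510. 127.  82.] [58.  0. 12.] body [54. -6. 91.] [447. 130. 130.]
[0.05, -0.01, -0.04, -0.0, -0.0, -0.0]
[0.1, -0.02, -0.07, -0.0, -0.0, -0.0]
[0.15, -0.02, -0.11, -0.0, -0.0, -0.0]
[0.19, -0.04, -0.14, -0.0, -0.0, -0.01]
```

View pics/scene5.png

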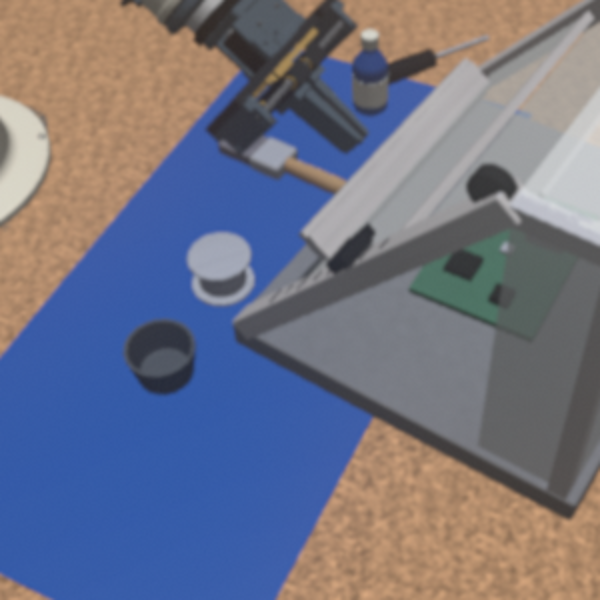

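View pics/top5.png

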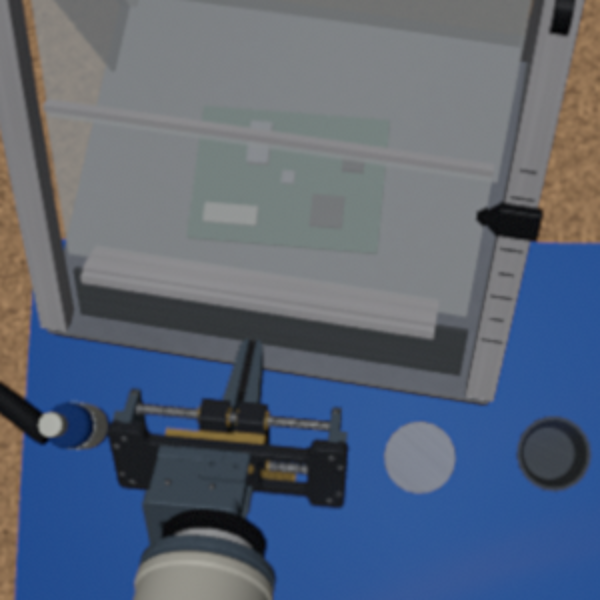

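Emit:
carry_out(
  series=[0.05, -0.01, -0.04, 0, 0, 0, 0.1, -0.02, -0.07, 0, 0, 0, 0.15, -0.02, -0.11, 0, 0, 0, 0.19, -0.04, -0.14, 0, 0, -0.01, 0.19, -0.04, -0.14, 0, 0, -0.01],
)

```text
clock: 7.25
eef_pos: [509.8, 125.5, 83.8]
ee_rot: [[-0.087, -0.599, 0.796], [-0.995, 0.094, -0.038], [-0.052, -0.795, -0.604]]
wrist_force: [0.4, 0.2, 1.1]
width: 0.3
```

```bash
python3 - <<'E'
from go import *
st=env.read_state(); print(sn(st['eef_pos']),st['wrist_force'].round(1),st['clock'])
rel(at(70,0,12),st['ee_rot']); rel(at(140,0,12),st['ee_rot'])
E
```

```text
[59.1 -1.5 13.2] [0.4 0.2 1.1] 7.25
clock 7.25 tcp [509.8 125.5  83.8] d [8.1 0.4 7.5] shares [0.054 0.002 0.05 ] rot deg [0. 0. 0.] shares [0. 0. 0.] n 0.0
clock 7.25 tcp [509.8 125.5  83.8] d [52.6 -6.  61.1] shares [ 0.351 -0.04   0.408] rot deg [0. 0. 0.] shares [0. 0. 0.] n 0.0
```

Emit:
carry_out(
  series=[0.03, 0, 0.03, 0, 0, 0, 0.05, -0.01, 0.05, 0, 0, 0, 0.07, -0.01, 0.075, 0, 0, 0, 0.08, -0.01, 0.095, 0, 0, 0, 0.09, -0.01, 0.11, 0, 0, 0],
)

```text
clock: 7.75
eef_pos: [522.8, 123.8, 100.3]
ee_rot: [[-0.087, -0.6, 0.795], [-0.995, 0.094, -0.038], [-0.052, -0.794, -0.605]]
wrist_force: [-1.5, -2.1, -6.0]
width: 0.5
```

```bash
python3 - <<'E'
from go import *
st=env.read_state(); print(sn(st['eef_pos']),st['wrist_force'].round(1),st['clock'])
f=env.grab_frame("top"); cv2.imwrite("pics/top6.png",cv2.resize(f["color"][180:330,130:430,::-1],None,fx=2.6,fy=2.6))
E
```

```text
[80.2 -1.4 13.7] [-1.5 -2.1 -6. ] 7.75
```

View pics/top6.png

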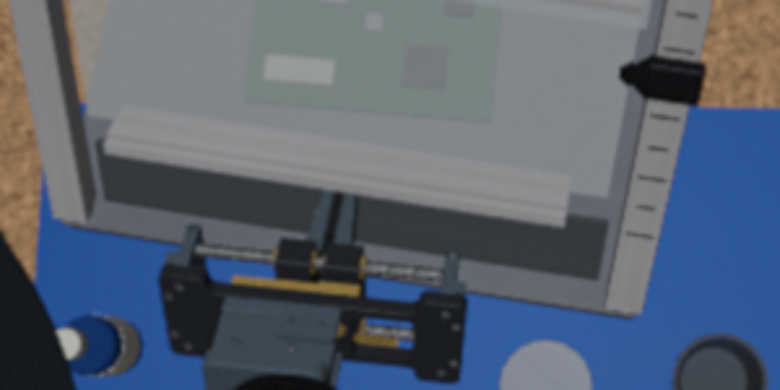

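Emit:
carry_out(
  series=[0.03, -0.005, 0.035, 0, 0, 0, 0.065, -0.01, 0.08, 0, 0, 0, 0.105, -0.015, 0.125, 0, 0, 0, 0.15, -0.02, 0.18, 0, 0, 0, 0.19, -0.03, 0.23, 0, 0, 0],
)

```text
clock: 8.3
eef_pos: [551.2, 119.5, 135.1]
ee_rot: [[-0.087, -0.601, 0.795], [-0.995, 0.094, -0.038], [-0.052, -0.794, -0.606]]
wrist_force: [-1.2, 3.8, -6.0]
width: 0.4
```

```bash
python3 - <<'E'
from go import *
st=env.read_state(); print(sn(st['eef_pos']),st['wrist_force'].round(1),st['clock'],st['joint_pos'].round(1))
rel(at(160,-1,12),Rn(.08,.05)@np.diag([-1,-1,1]))
E
```

```text
[125.3  -1.6  14.1] [-1.2  3.8 -6. ] 8.3 [ 14.7  34.5 134.5 200.8  42.2 -91.2]
clock 8.3 tcp [551.2 119.5 135.1] d [23.8 -2.8 25.2] shares [ 0.159 -0.018  0.168] rot deg [-0.1 -0.3  0.4] shares [-0.001 -0.005  0.006] n 0.5
```

Emit:
carry_out(
  series=[0.03, -0.005, 0.035, 0, 0, 0, 0.07, -0.01, 0.08, 0, 0, 0, 0.11, -0.015, 0.125, 0, 0, 0, 0.145, -0.02, 0.165, 0, 0, 0, 0.165, -0.02, 0.185, 0, 0, 0],
)

```text
clock: 8.8
eef_pos: [575.3, 116.3, 162.9]
ee_rot: [[-0.087, -0.602, 0.794], [-0.995, 0.094, -0.038], [-0.052, -0.793, -0.607]]
wrist_force: [-6.2, -1.5, -0.1]
width: 0.4
```

```bash
python3 - <<'E'
from go import *
st=env.read_state(); print(sn(st['eef_pos']),st['wrist_force'].round(1),st['clock'],st['joint_pos'].round(1))
f=env.grab_frame("top"); cv2.imwrite("pics/top7.png",f["color"][:,:,::-1]);cv2.imwrite("pics/top7c.png",cv2.resize(f["color"][150:270,290:430,::-1],None,fx=5,fy=5,interpolation=cv2.INTER_CUBIC))
f=env.grab_frame("scene"); cv2.imwrite("pics/scene7.png",f["color"][:,:,::-1]);cv2.imwrite("pics/scene7c.png",cv2.resize(f["color"][100:240,260:420,::-1],None,fx=4,fy=4,interpolation=cv2.INTER_CUBIC))
E
```

```text
[162.3  -1.3  13.4] [-6.2 -1.5 -0.1] 8.8 [ 13.1  29.1 130.  203.4  32.9 -96.5]
```

View pics/top7c.png

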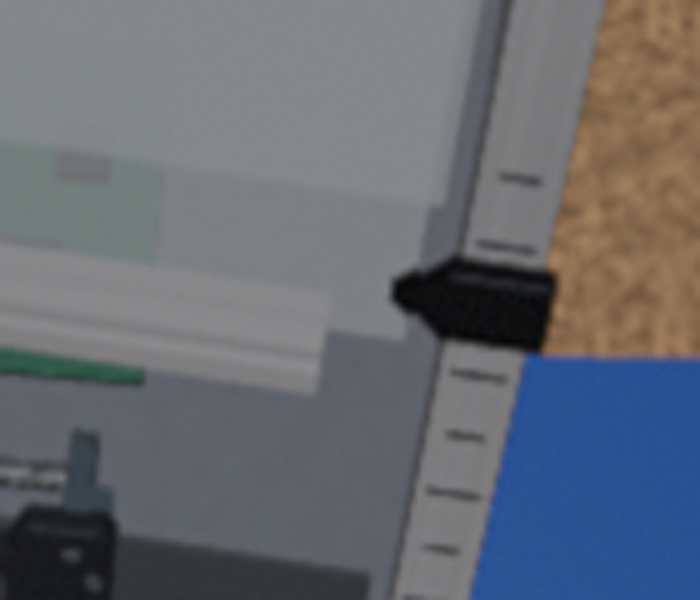

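View pics/scene7c.png

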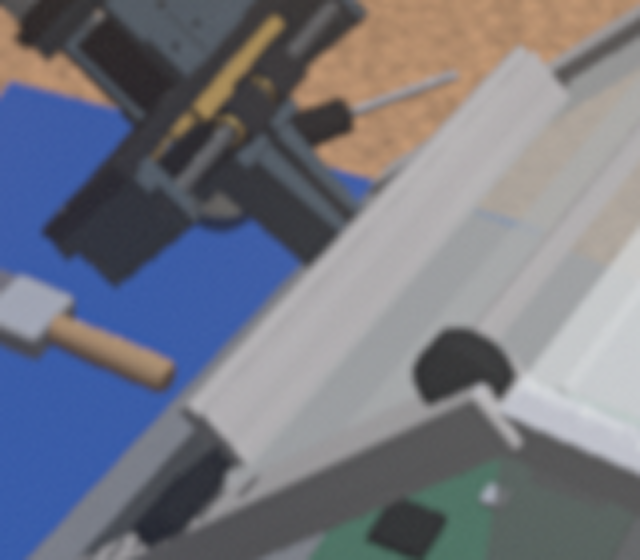

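```bash
cat > meas.py <<'E'
from go import *
def meas(upR,loR,upL=None,loL=None,tip=None):
    o=[]
    for nm,uv,(ds,y,n) in(('upR',upR,(6,-150,2.5)),('loR',loR,(-6,-150,36)),('upL',upL,(6,150,2.5)),('loL',loL,(-6,150,36)),('tip',tip,(0,-168,18))):
        if uv is None: continue
        f=lambda x:proj(TP,W(p,slope(x[0]+ds,y+x[1],n)))[0]-uv
        r=least_squares(f,[150,0]); o.append((nm,r.x.round(1).tolist()))
    print(o)
E
python3 - <<'E'
from meas import *
meas((349,250),(347.2,269),(176.6,224.1),(170.7,242.1),(368.75-.4,208.25-.4))
meas((355.7,208),(353.2,228.6),tip=(368.2,207.8))
E
```

```text
[('upR', [96.6, 0.2]), ('loR', [96.3, -1.5]), ('upL', [96.1, 0.3]), ('loL', [95.6, -0.3]), ('tip', [206.9, -0.9])]
[('upR', [185.6, -0.1]), ('loR', [183.0, -0.9]), ('tip', [206.9, -0.6])]
```

Emit:
carry_out(
  series=[0.015, 0, 0.02, 0, 0, 0, 0.03, -0.005, 0.04, 0, 0, 0, 0.05, -0.01, 0.06, 0, 0, 0, 0.065, -0.01, 0.075, 0, 0, 0, 0.07, -0.01, 0.08, 0, 0, 0],
)

```text
clock: 9.4
eef_pos: [586.3, 114.7, 175.6]
ee_rot: [[-0.087, -0.6, 0.795], [-0.995, 0.094, -0.038], [-0.052, -0.794, -0.606]]
wrist_force: [-5.9, -0.8, -1.3]
width: 0.3
```

```bash
cat > look.py <<'E'
import sys
from go import *
i=sys.argv[1]
st=env.read_state(); print(sn(st['eef_pos']),st['wrist_force'].round(1),st['clock'])
f=env.grab_frame("top"); cv2.imwrite(f"pics/top{i}.png",f["color"][:,:,::-1]);cv2.imwrite(f"pics/top{i}c.png",cv2.resize(f["color"][170:240,320:400,::-1],None,fx=8,fy=8,interpolation=cv2.INTER_CUBIC))
f=env.grab_frame("scene"); cv2.imwrite(f"pics/scene{i}.png",f["color"][:,:,::-1]);cv2.imwrite(f"pics/scene{i}c.png",cv2.resize(f["color"][170:240,270:350,::-1],None,fx=8,fy=8,interpolation=cv2.INTER_CUBIC))
E
python3 look.py 8
```

```text
[179.1  -1.4  13. ] [-5.9 -0.8 -1.3] 9.4
```

View pics/top8c.png

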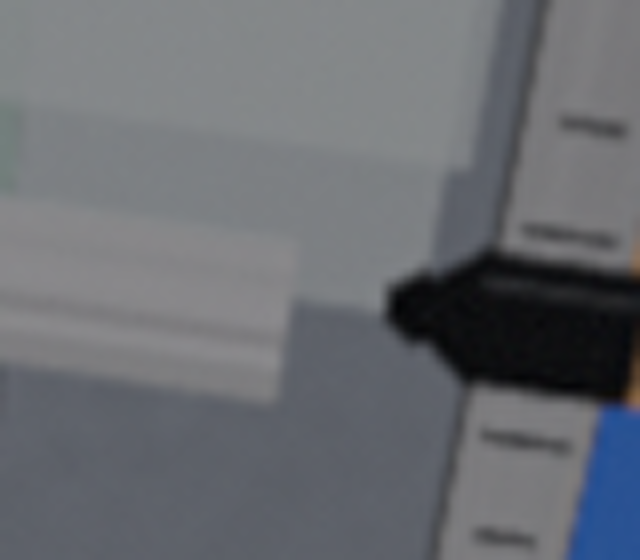

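View pics/scene8c.png

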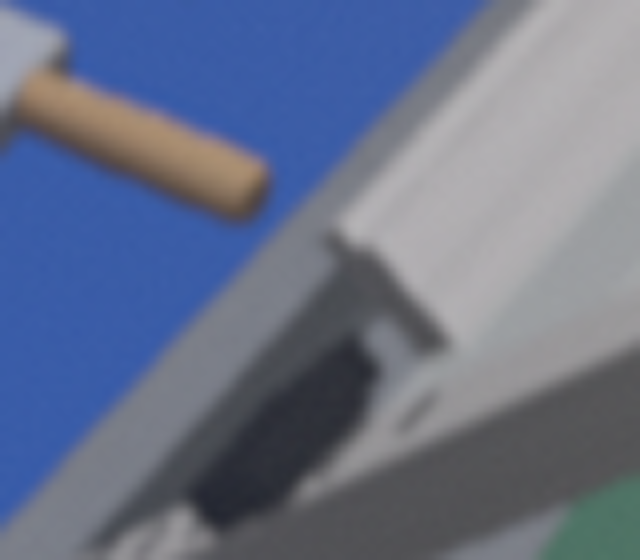

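```bash
cat > ov.py <<'E'
import sys
from go import *
i,sl,sm=sys.argv[1],float(sys.argv[2]),float(sys.argv[3])
for c,f,x0,y0 in((TP,'top',320,170),(SC,'scene',270,170)):
    im=cv2.imread(f'pics/{f}{i}c.png')
    def L(pts,col):
        q=proj(c,W(p,pts)); q=(q-[x0,y0]+.5)*8-.5
        cv2.polylines(im,[np.round(q).astype(int).reshape(-1,1,2)],False,col,1,cv2.LINE_AA)
    for s in(sl-6,sl+6): L([slope(s,150,2.5),slope(s,150,36),slope(s,-150,36),slope(s,-150,2.5),slope(s,150,2.5)],(0,0,255))
    for y in(-187,-213):L([slope(0,y,10),slope(300,y,10)],(255,255,0))
    for n,col in((24,(0,255,255)),(12,(0,160,0))):
        L([slope(sm,-168,18),slope(sm+17,-187,n),slope(sm+17,-213,n),slope(sm-17,-213,n),slope(sm-17,-187,n),slope(sm,-168,18)],col)
    cv2.imwrite(f'pics/{f}{i}o.png',im)
print(proj(SC,W(p,[slope(sm,-200,18),slope(sm+10,-200,18)])))
E
python3 ov.py 8 201.5 206.9; python3 - <<'E'
from meas import *
g=lambda u,v:((u+.5)/8-.5+320,(v+.5)/8-.5+170)
meas(g(297,235),g(276,403),tip=g(388,305))
E
```

```text
[[303.34169403 225.74723388]
 [306.7287739  224.06426041]]
[('upR', [203.0, 0.6]), ('loR', [199.9, -0.1]), ('tip', [207.1, -0.4])]
```

View pics/top8o.png

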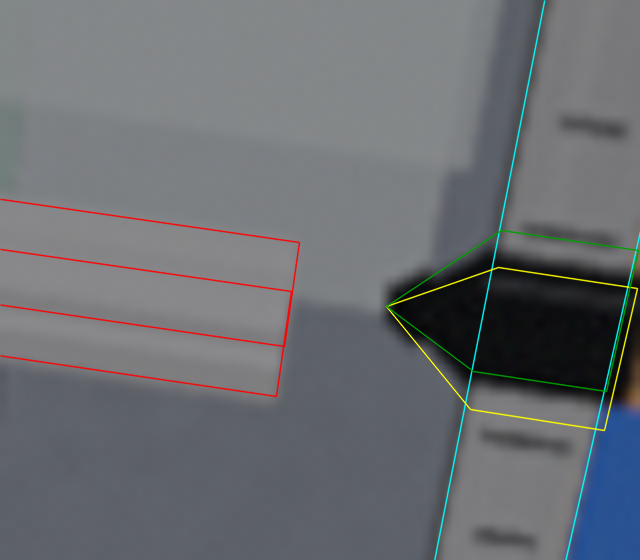

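View pics/scene8o.png

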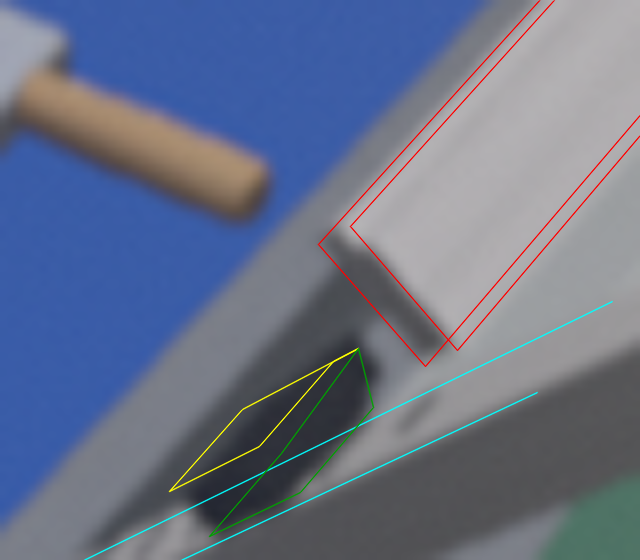

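Emit:
carry_out(
  series=[0.006, 0, 0.007, 0, 0, 0, 0.012, -0.001, 0.014, 0, 0, 0, 0.018, -0.002, 0.021, 0, 0, 0, 0.022, -0.003, 0.026, 0, 0, 0, 0.022, -0.003, 0.026, 0, 0, 0],
)

```text
clock: 10.0
eef_pos: [589.8, 114.2, 179.7]
ee_rot: [[-0.087, -0.6, 0.795], [-0.995, 0.094, -0.038], [-0.052, -0.794, -0.605]]
wrist_force: [-3.7, -0.4, -1.2]
width: 0.8
```

```bash
python3 look.py 9
```

```text
[184.5  -1.4  13. ] [-3.7 -0.4 -1.2] 10.0
```

View pics/top9c.png

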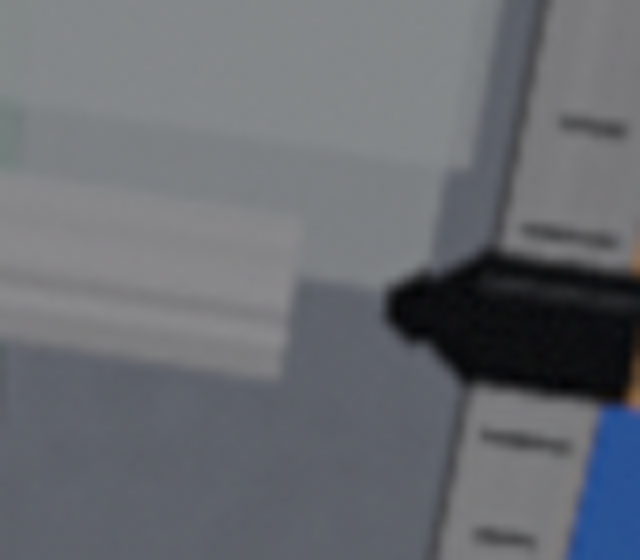

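```bash
python3 - <<'E'
from meas import *
g=lambda u,v:((u+.5)/8-.5+320,(v+.5)/8-.5+170)
meas(g(303,213),g(283,380),tip=g(388,305))
# edge profile along a slope line near lip end, subpixel via gradient; and tip extents
im=cv2.cvtColor(cv2.imread('pics/top9.png'),cv2.COLOR_BGR2GRAY).astype(np.float32)
def prof(y,n,a,b):
    s=np.arange(a,b,.5); q=proj(TP,W(p,[slope(t,y,n) for t in s])).astype(np.float32)
    return s,cv2.remap(im,q[:,0].reshape(-1,1),q[:,1].reshape(-1,1),cv2.INTER_CUBIC).ravel()
for y in(-145,-140,-135,-120):
    s,v=prof(y,36,180,230); g_=np.gradient(v); j=g_[(s<210)].argmax(); print('lower edge s-6 at',y,s[j], 'lip',s[j]+6, g_[j].round(1))
    s,v=prof(y,2.5,195,235); g_=np.gradient(v); j=np.abs(g_).argmax(); print('upper edge',s[j],'lip',s[j]-6,g_[j].round(1))
for y in(-169,-171,-173,-175):
    s,v=prof(y,18,185,230); d=v<(v.max()+v.min())/2*0.9; print('tip',y,s[d].min() if d.any() else None,s[d].max() if d.any() else None,(s[d].mean()).round(1),v.min().round())
E
```

```text
[('upR', [208.3, 0.1]), ('loR', [205.5, -0.8]), ('tip', [207.1, -0.4])]
lower edge s-6 at -145 199.0 lip 205.0 4.6
upper edge 213.5 lip 207.5 -1.2
lower edge s-6 at -140 199.5 lip 205.5 4.0
upper edge 213.5 lip 207.5 -1.4
lower edge s-6 at -135 199.0 lip 205.0 4.2
upper edge 229.5 lip 223.5 1.4
lower edge s-6 at -120 199.5 lip 205.5 3.8
upper edge 213.5 lip 207.5 -1.4
tip -169 202.5 211.5 207.0 26.0
tip -171 201.0 213.0 207.0 8.0
tip -173 199.5 214.5 207.0 7.0
tip -175 200.0 215.0 207.5 6.0
```

Emit:
carry_out(
  series=[-0.03, 0.005, -0.035, 0, 0, 0, -0.065, 0.01, -0.08, 0, 0, 0, -0.065, 0.01, -0.08, 0, 0, 0, -0.2, 0.015, 0.02, 0, 0, 0, -0.38, 0.025, 0.16, 0, 0, 0],
)

```text
clock: 10.6
eef_pos: [533.3, 117.9, 203.5]
ee_rot: [[-0.088, -0.6, 0.795], [-0.995, 0.094, -0.039], [-0.052, -0.794, -0.605]]
wrist_force: [0.1, 0.1, 0.5]
width: 0.3
```

```bash
python3 - <<'E'
from ik import *
st=env.read_state();print(sn(st['eef_pos']),st['wrist_force'].round(1),st['joint_pos'].round(1))
for d in ((-100,5,76),(-100,60,100),(-80,0,120)):
    e,q=ik(st['eef_pos']+d,st['ee_rot'],[st['joint_pos']]);print(d,e.round(2),q.round(1))
E
```

```text
[166.5  -5.7  71.5] [0.1 0.1 0.5] [  15.4   21.   132.7  211.2   28.6 -103.1]
(-100, 5, 76) 0.26 [  24.3    2.   135.8  249.9   22.4 -137.8]
(-100, 60, 100) 2.06 [  33.6    3.4  134.3  249.9   28.1 -132.5]
(-80, 0, 120) 1.55 [  18.1   -2.6  133.2  249.9   16.  -143.6]
```

Emit:
carry_out(
  series=[-0.15, 0.01, 0.08, 0, 0, 0, -0.35, 0.02, 0.18, 0, 0, 0, -0.5, 0.02, 0.25, 0, 0, 0, -0.5, 0.02, 0.25, 0, 0, 0, -0.5, 0.02, 0.25, 0, 0, 0],
)

```text
clock: 11.1
eef_pos: [459.0, 121.3, 241.9]
ee_rot: [[-0.087, -0.598, 0.797], [-0.995, 0.094, -0.038], [-0.053, -0.796, -0.603]]
wrist_force: [0.5, 0.4, 0.7]
width: 0.4
```

```bash
cat > m2.py <<'E'
import sys
from meas import *
im=cv2.cvtColor(cv2.imread(f'pics/top{sys.argv[1]}.png'),cv2.COLOR_BGR2GRAY).astype(np.float32)
def prof(y,n,a,b):
    s=np.arange(a,b,.25); q=proj(TP,W(p,[slope(t,y,n) for t in s])).astype(np.float32)
    return s,cv2.remap(im,q[:,0].reshape(-1,1),q[:,1].reshape(-1,1),cv2.INTER_CUBIC).ravel()
s0=float(sys.argv[2]); lo=[];up=[]
for y in range(-146,147,6):
    s,v=prof(y,36,s0-14,s0+2); lo.append(s[np.gradient(v).argmax()]+6)
    s,v=prof(y,2.5,s0,s0+12); up.append(s[np.gradient(v).argmin()]-6)
print('lo',np.median(lo),np.median(lo[:8]),'up',np.median(up),np.median(up[:8]))
E
python3 look.py 10; python3 m2.py 10 207; python3 m2.py 0 96.5
```

```text
[148.3 -12.8 152.9] [0.5 0.4 0.7] 11.1
lo 206.25 205.5 up 208.25 207.75
lo 96.5 95.375 up 99.5 98.625
```

View pics/top10.png

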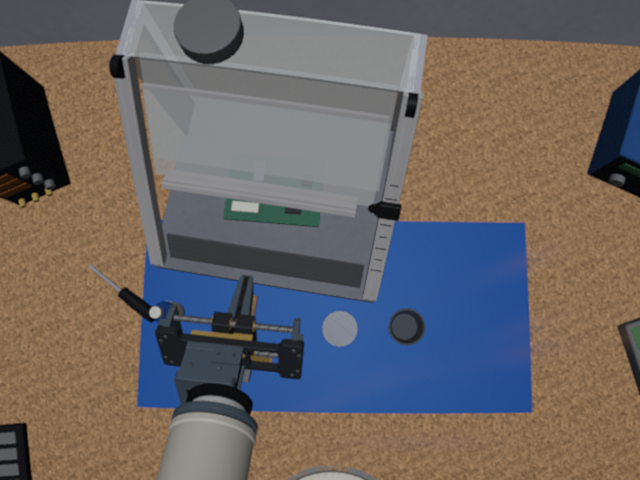

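View pics/top10c.png

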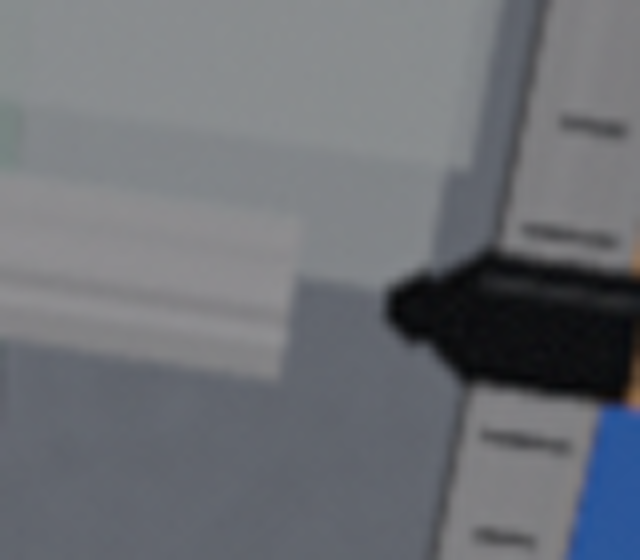

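```bash
cp pics/top0.png pics/topx.png; cat > fit2.py <<'E'
from h import *
# joint refit, top view only: hood pose, small z offset, lip start, lip now, tip
g=lambda u,v,k=8:((u+.5)/k-.5+320,(v+.5)/k-.5+170)
def res(q):
    h=q[:3]; z=np.array([0,0,q[6]])
    L=[(slope(q[3]+6,150,2.5),176.6,224.1),(slope(q[3]-6,150,36),170.7,242.1),(slope(q[3]+6,-150,2.5),349,250),(slope(q[3]-6,-150,36),347.2,269),
       (slope(q[4]+6,-150,2.5),*g(303,213)),(slope(q[4]-6,-150,36),*g(283,380)),(slope(q[5],-168,18),*g(388,306))]
    r=(proj(TP,W(h,[l[0]+z for l in L]))-np.array([l[1:] for l in L])).ravel()
    return np.append(r,[q[6]/2])
r=least_squares(res,[650,107,-8,96,206,207,0.]); print(r.x.round(2)); print(r.fun[:-1].reshape(-1,2).round(2).tolist())
E
python3 fit2.py
```

```text
[649.12 106.81  -7.98  98.2  208.38 208.25  -0.  ]
[[0.12, 0.17], [-0.23, -0.04], [0.45, 0.05], [-0.48, -0.16], [0.2, 0.76], [-0.08, -0.75], [0.02, 0.0]]
```

```bash
python3 -c "
from workcell import env
s=env.read_state();print(s['clock'],s['wrist_force'],s['dq'].round(2));print(env.hand_in())"
```

```text
11.2 [0.03242229 0.44259852 0.60518599] [-0.26  0.5   0.1   0.18 -0.06 -0.29]
the job is handed in; nothing more can be done
None
```

The sash is up with its lip level with the marker clip's point, as far as the cameras can show. The job was handed in at about 11 s with the arm touching nothing.

I pushed the lip up from below with the shut fingertips, about 110 mm along the slope with 4–6 N showing at the wrist. Then I backed the fingers off down the slope and withdrew outward.

**Level with the clip:** after release, the top camera put the middle of the lip between 0.5 mm below and 0.5 mm above the clip's point, depending on the method. The lip looked the same before and after letting go.

**Bystanders:** in the last top view the clip, spool, tin, brush and screwdriver are where they started. The flux bottle is partly hidden behind the gripper there, but what shows is in its original place. The gripper passed well above it.

**Disagreements:**
- In the top view, the lip's upper and lower edges gave positions about 2–3 mm apart along the slope. I took that as edge blur and calibration and used the middle of the two.
- The scene camera agreed only to about 2 pixels and is too coarse along the slope to confirm better than a few millimetres.

**Arm path:** the first approach ran into joint 4 and 5 limits in front of the hood, so the arm stopped short. I turned the wrist over in free air and came in again, which cost about 3 s.

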